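Fit and tug-test a plug-in pressure gauge

ROBOT

A 6-joint arm with a two-finger parallel gripper is mounted at the origin on the work surface. World frame = base frame: x ahead of the robot, y to its left, z up, the work surface at z = 0. Lengths are in m, angles in degrees, forces in N, time in s.
With the tool pointing down it reaches from about 0.375 to 0.9 m from the base axis. Payload 3.1 kg.
Tool frame: the origin (TCP) lies midway between the tips of the shut fingers; the grasp point (between the pads) lies 19 mm behind it; z points along the fingers, y is the direction in which the jaws open and shut (so a half turn about z gives the same grasp; the last joint's range is limited). The gripper opens to 87 mm and grips with 3 to 60 N. Pads are 19 mm wide; open, the fingers measure 117 mm over their backs; the gripper's body (75 mm by 190 mm) begins 51 mm behind the grasp point.
Start: joints at [65.861, 30.224, 82.088, -0, 67.689, -10.227], TCP at [0.15, 0.607, 0.223] pointing down, gripper open.
Joint ranges: [-176.69, 176.69], [-43.24, 126.21], [12.49, 139.97], [-82, 262], [0, 151.66], [-163.58, 163.58]. Speed limits (degrees/s): [159.86, 159.86, 180, 180, 180, 180].

INTERFACE

Orientations are given as a 3x3 rotation matrix whose columns are the frame's x, y, z axes.
In Python, from rig import bot, capture, get_calibration gives the robot as it stands.
- The arm moves only by the tool play_rows, never from a script. Its arguments are lists of equal length, an entry for each row: "fingers": the closure in counts, from 0 (fully open) to 255 (shut); "linear": the shift along the tool's x, y, z in mm, a list of three; "rot": the turn, a rotation vector about the tool's x, y, z in degrees, a list of three. A call has 1 to 20 rows; each row is the pose to reach, as a shift and turn from the pose commanded when the call began, along the tool's axes at that moment; what a row does not reach only later rows make up. A row lasts 1/10 s, in which the tool goes at most 50 mm and 8.59 degrees, less where a joint would pass 70% of its speed; a pose out of reach is approached as far as the arm can. A call with a gripper value outside its range is refused whole. The fingers move at their own pace and stop on an object; the grip force is fixed at half the most. Time passes only in rows, so rows that repeat a pose let the fingers close. It gives the time, the measured TCP pose, the force and the opening at its end, in the units of the state.
- bot.read_state(): the state, without advancing time (a new reading comes with each control period).
- capture(name): name is "side" or "top"; returns the picture (420x560x3 uint8, red, green, blue); there is no depth.
- get_calibration(name): a dict with "vfov" (degrees; the focal length in pixels is half the picture's height over the tangent of half this angle, whatever the lens; pixels are square), "cx", "cy" (the principal point, pixels), "dist" ([k1, k2, p1, p2, k3] as OpenCV has them; the pictures are not rectified), "camera_from_world" (4x4, takes a point from world to camera coordinates). Camera axes: x right, y down, z forward; pixel columns grow to the right and rows downward; lengths in m; the calibration is good to about 2 mm. A picture is of the moment at which its call begins. get_calibration takes no time and is no camera call.
- bot.hand_in(): hands the job in, once; it reports no verdict.
The state is a dict: "time_s": time; "joint_positions": joint angles; "qvel": joint speeds; "tau": joint torques, N m; "position": TCP position; "tcp_rot": TCP orientation; "force": force on the tool from outside, world axes, zero at the start; "moment": the same for the moment, N m; "opening": opening from 0.0 (shut) to 1.0 (fully open).
Only numpy, scipy, OpenCV 4.12 (cv2) and the standard library are available. Lean on these libraries where they do the work, as an engineer would, in place of code of your own. Each camera call takes 0.05 s, during which the arm holds its last target.

TASK

Take the pressure gauge out of the white stand and plug it into the quick coupling in the middle of the reactor's head, pressing it fully home so that it locks, without ramming it. Then prove the lock: tug the gauge straight up with about 15 N (never more than 25 N) for a good second, and leave it locked in and upright. Leave the other fittings in the stand, the spanner and the glass bottle as they are.

Things in the scene. Friction and masses are not known exactly. Their poses are not given: they have to be found in the camera images.
- gauge: Pressure gauge to be fitted, 0.16 to 0.26 kg, 102 mm tall, standing nipple down in any one of the three holes of the white stand. Origin: centre of the nipple's lower tip; z up along the nipple; x is the dial's axis, out of its white face. From the tip up: plug nipple 28 mm, hexagonal steel collar 24 mm across and 12 mm high, brass neck, round case in a black rubber boot.
- shoulder (a point): Centre of the flat underside of the gauge's collar, 28 mm above the nipple's tip. Fully home, this face sits on the coupling's mouth; in the stand, on the stand's top. The nipple below is 14 mm in diameter, with a 5 mm tapered tip (8 mm at the end) and a locking groove 11 to 20 mm above the tip.
- dial (a point): Centre of the gauge's round case, 75 mm above the nipple's tip. The case is 54 mm in diameter and 30 mm thick between two flat upright faces square to the gauge's x: grip it across these.
- reactor: Bench autoclave, fixed: green square base plate 180 mm wide, steel mantle 110 mm diameter, bolted head 132 mm diameter, its top 130 mm above the bench, six cap nuts 20 mm higher. A needle valve sticks out of the head's side to 140 mm from the axis along +x, a short bursting-disc holder along -x. Origin at the centre of the underside, z up.
- coupling: Quick coupling upright in the middle of the reactor's head: brass sleeve 29 mm diameter on a hexagon, 40 mm tall, origin at its foot. Its 15 mm bore is 30 mm deep. Pushing the nipple in spreads three sprung balls (5 to 12 N, with the shoulder 16 to 12 mm above the mouth); they snap into the groove 5 to 2 mm before the shoulder meets the mouth.
- mouth (a point): Centre of the coupling's open top face, 170 mm above the bench, z up. The bore has a 45-degree lead-in, 20 mm diameter at the mouth.
- lock: The three locking balls inside the coupling, 12 mm below the mouth (not visible; origin at the coupling's foot). Locked, the gauge has about 2 mm of free play upward, then these balls alone carry a tug and give about 1 mm more at 15 N. Not pushed in far enough, the gauge simply lifts out again.
- stand: White plastic stand, fixed, 70 x 180 x 42 mm, with a row of three 17 mm holes, 36 mm deep, 60 mm apart along its y. Origin at the centre of the underside.
- blank: Steel blanking plug with a round knurled cap 24 mm diameter, 48 mm tall, nipple down in another hole of the stand; origin at the nipple's tip. Leave it.
- hosetail: Hose-tail fitting with a hexagon and a ribbed brass tail, 62 mm tall, nipple down in the remaining hole of the stand; origin at the nipple's tip. Leave it.
- spanner: Steel spanner lying on the bench beyond the reactor. Leave it.
- bottle: Clear glass bottle with a black stopper, 68 mm diameter, 135 mm tall, standing at one side; origin at the centre of its underside. Leave it.

How it is judged (in metres and radians):
On the way, in this order (a step that is already met when the one before it is completed fails the run):
1. the gauge is pressed home: its shoulder within 1.5 mm of the coupling's mouth (z of shoulder in the frame of mouth below 0.0015 m and horizontal distance between shoulder and mouth below 0.003 m), for 0.2 s.
2. the gauge is pulled up on the lock's balls with more than 10 N for 0.8 s, upright, and stays locked (contact force between gauge and lock above 10 N and z of shoulder in the frame of mouth between 0.001 and 0.0045 m and angle between gauge's own z axis and vertical below 0.08 rad), for 0.8 s.
At the end, for the whole second after the job is handed in: The gauge is locked in the coupling (shoulder no more than 4.5 mm above the mouth, within 3 mm of its axis), upright within 0.08 rad, at rest and released (z of shoulder in the frame of mouth below 0.0045 m and horizontal distance between shoulder and mouth below 0.003 m and angle between gauge's own z axis and vertical below 0.08 rad and linear speed of gauge below 0.02 m/s); the robot touches nothing.
It fails at once if the gauge is rammed or levered: more than 40 N between gauge and coupling (contact force between gauge and coupling above 40 N).
It fails at once if the tug exceeds 25 N on the lock (contact force between gauge and lock above 25 N and z of shoulder in the frame of mouth below 0.006 m).
It fails at once if the gauge is tipped over (angle between gauge's own z axis and vertical above 0.6 rad).
It fails at once if another fitting, the spanner or the bottle is disturbed (moved more than 20 mm) (distance of any of blank, hosetail, spanner, bottle from where it was at the start of the episode above 0.02 m).
It also fails if it takes over 58 s, if anything falls off the work surface, if the arm or the gripper's body presses on something with over 40 N, if the wrist force passes 120 N, or if a joint passes its speed limit or range.

## Working session

There is one attempt and no reset: what is moved stays moved. The work goes in short steps, Python scripts to look and compute and a tool call to move; the robot and the scene stay as the last step left them, time stands still between calls to the robot, and variables do not carry over. Pictures are saved under pics/ and viewed, and the job is handed in when it is done.

Besides the shell and the picture viewer there is one more tool, called as name(argument=value, ...), one argument or row to a line, values as JSON. play_rows: Moves the arm, as the interface text tells. Its arguments: {"type":"object","properties":{"fingers":{"type":"array"},"linear":{"type":"array"},"rot":{"type":"array"}},"required":["fingers","linear","rot"]}

```bash
mkdir -p pics; ls
python3 - <<'E'
from rig import bot,capture,get_calibration
import cv2
print(bot.read_state())
for n in("side","top"):
    im=capture(n); cv2.imwrite(f"pics/{n}0.png",im[:,:,::-1]); print(get_calibration(n))
E
```

```text
pics
{'time_s': 0.0, 'joint_positions': array([ 6.58616687e+01,  3.02782995e+01,  8.21542401e+01,  2.69521277e-04,
        6.76864426e+01, -1.02261131e+01]), 'qvel': array([-0.0398163 ,  0.04006731,  0.01988725, -0.0791308 ,  0.01572015,
        0.08191729]), 'tau': array([ 7.50502895e-04, -4.40044034e+01, -1.76594174e+01,  6.34429394e-02,
        5.82038832e-02, -1.86368438e-04]), 'position': array([0.1499397 , 0.60602968, 0.22159066]), 'tcp_rot': array([[-9.70664642e-01,  2.40435906e-01, -8.53190235e-04],
       [ 2.40437131e-01,  9.70662867e-01, -1.89327079e-03],
       [ 3.72949802e-04, -2.04286962e-03, -9.99997844e-01]]), 'force': array([-0.42391192, -0.51114361, -0.30585963]), 'moment': array([0.01075802, 0.01793162, 0.01160424]), 'opening': 1.0017060702158478}
{'vfov': 56.886477351508056, 'cx': 274.8202983985779, 'cy': 212.57286960262016, 'dist': array([-0.0155578,  0.       ,  0.       ,  0.       ,  0.       ]), 'camera_from_world': array([[ 0.82926464, -0.55876464, -0.01011116, -0.44371359],
       [-0.32142422, -0.46207004, -0.82654568,  0.36144273],
       [ 0.45717244,  0.68867507, -0.56277883,  0.58178557],
       [ 0.        ,  0.        ,  0.        ,  1.        ]])}
{'vfov': 45.772934526378535, 'cx': 279.2734244103745, 'cy': 213.1000264393297, 'dist': array([-0.08456525,  0.        ,  0.        ,  0.        ,  0.        ]), 'camera_from_world': array([[ 0.00309942, -0.99981525,  0.01897004,  0.11107068],
       [-0.99686364, -0.00458928, -0.0790052 ,  0.61242277],
       [ 0.07907766, -0.01866567, -0.99669369,  1.47007325],
       [ 0.        ,  0.        ,  0.        ,  1.        ]])}
```

```bash
sleep 0.1
```

```text
(no output)
```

View pics/side0.png

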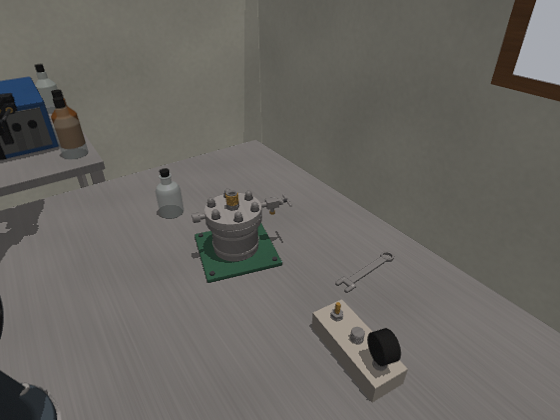

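View pics/top0.png

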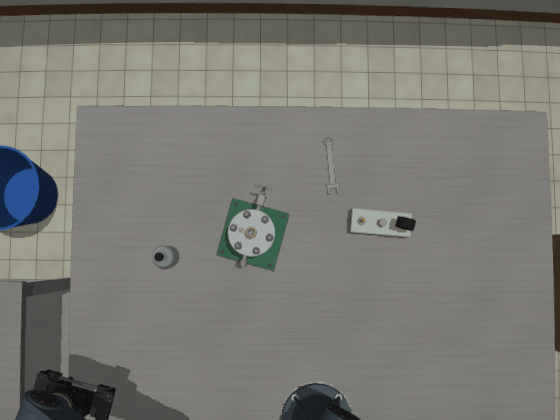

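The stand is at the right with the gauge in its right-hand hole (top ~405,223; side ~383,345). The reactor is in the middle (top ~250,233) and the bottle is left of it. Next I'll enlarge crops of these.

Run:
```python
import cv2
t=cv2.imread("pics/top0.png");s=cv2.imread("pics/side0.png")
def crop(i,x,y,w,h,k,n): cv2.imwrite(n,cv2.resize(i[y:y+h,x:x+w],None,fx=k,fy=k,interpolation=cv2.INTER_CUBIC))
crop(t,340,195,80,55,10,"pics/c1.png")
crop(t,210,190,90,60,8,"pics/c2.png")
crop(s,300,290,115,110,5,"pics/c3.png")
crop(s,190,180,110,60,7,"pics/c4.png")
```

```text
(no output)
```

View pics/c1.png

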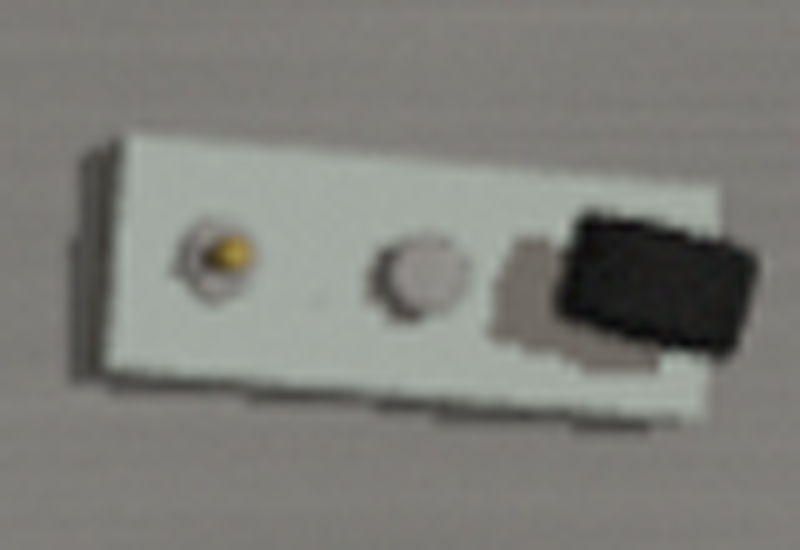

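View pics/c2.png

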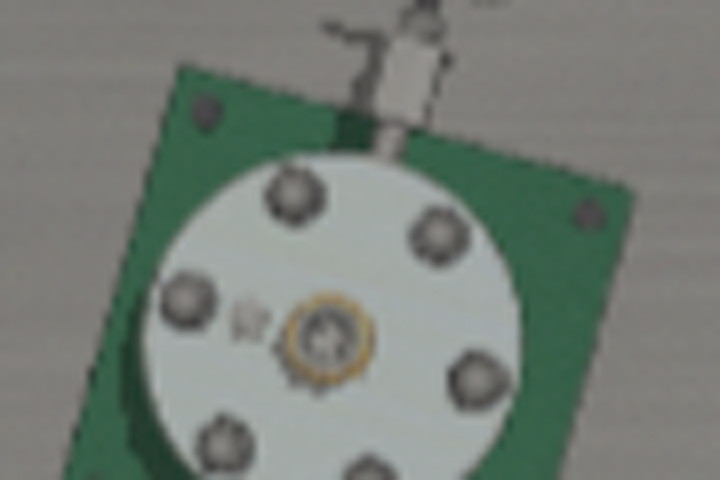

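View pics/c3.png

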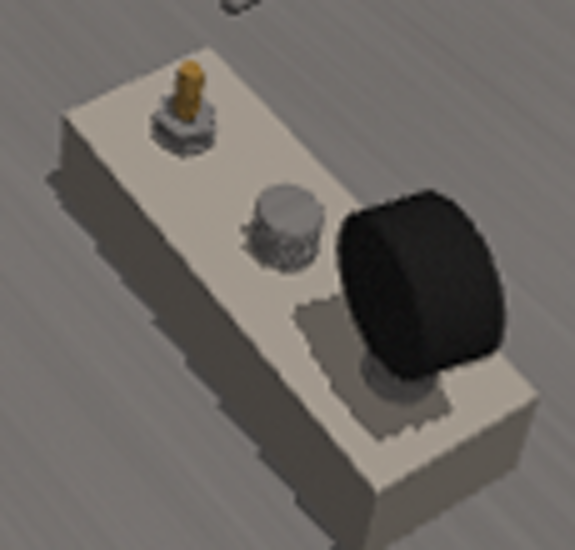

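View pics/c4.png

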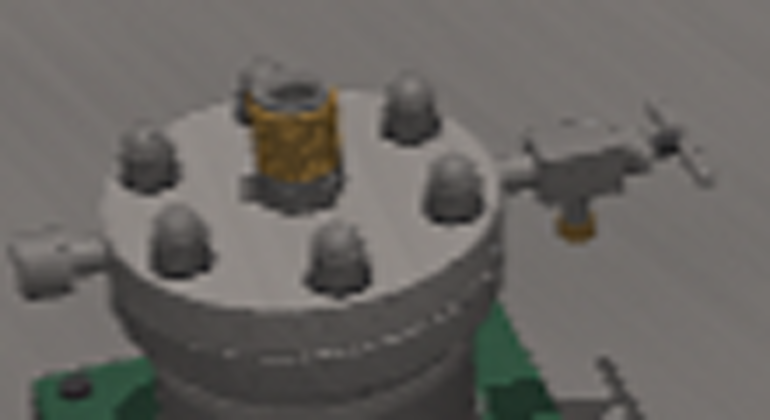

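The hose-tail and blank are in the left and middle holes, and the gauge case in the right one is seen edge-on (its faces run about 15° off image-right in the top view). The mouth is at about c2 (328,338) and c4 (295,97). I'll localise both next.

```bash
cat > h.py <<'E'
import numpy as np,cv2
from scipy.optimize import least_squares,minimize
from rig import bot,capture,get_calibration
C={n:get_calibration(n) for n in("side","top")}
def K(n):
    c=C[n];f=210/np.tan(np.radians(c["vfov"]/2));return np.array([[f,0,c["cx"]],[0,f,c["cy"]],[0,0,1.]])
def proj(n,P):
    T=C[n]["camera_from_world"];r,_=cv2.Rodrigues(T[:3,:3])
    return cv2.projectPoints(np.asarray(P,float).reshape(-1,3),r,T[:3,3],K(n),C[n]["dist"])[0][:,0]
def onz(n,uv,z):
    q=cv2.undistortPoints(np.array([[uv]],float),K(n),C[n]["dist"])[0,0]
    T=C[n]["camera_from_world"];R=T[:3,:3];c=-R.T@T[:3,3];d=R.T@np.array([q[0],q[1],1]);return c+d*(z-c[2])/d[2]
def tri(uvs):
    return least_squares(lambda p:np.concatenate([proj(n,p)[0]-uv for n,uv in uvs.items()]),[.5,0,.1])
def case_pts(x,y,yaw,zc):
    a=np.linspace(0,2*np.pi,40);u=np.array([-np.sin(yaw),np.cos(yaw),0]);m=np.array([np.cos(yaw),np.sin(yaw),0])
    return np.array([np.array([x,y,zc])+s*.015*m+.027*(np.cos(t)*u+np.sin(t)*np.array([0,0,1])) for s in(-1,1) for t in a])
def rend(n,P,k=8):
    h=cv2.convexHull(((proj(n,P)+.5)*k).astype(np.int32))
    M=np.zeros((420*k,560*k),np.uint8);cv2.fillConvexPoly(M,h,255);return cv2.resize(M,(560,420),interpolation=cv2.INTER_AREA)/255.
E
python3 - <<'E'
from h import *
um=lambda x,y,k,ox,oy:np.array([(x+.5)/k-.5+ox,(y+.5)/k-.5+oy])
for n in C:
    T=C[n]["camera_from_world"];print(n,"cam",-T[:3,:3].T@T[:3,3])
mt=um(328,338,8,210,190);ms=um(295,97,7,190,180)
print("mouth",onz("top",mt,.17),onz("side",ms,.17));r=tri({"top":mt,"side":ms});print(r.x,r.fun)
# gauge masks
ims={n:cv2.imread(f"pics/{n}0.png").astype(float).mean(2) for n in C}
roi={"top":(385,205,425,240),"side":(360,320,410,372)}
for n in C:
    x0,y0,x1,y1=roi[n];print(n,(ims[n][y0:y1,x0:x1]<45).sum())
def obs(n):
    x0,y0,x1,y1=roi[n];M=np.zeros((420,560));M[y0:y1,x0:x1]=np.clip((75-ims[n][y0:y1,x0:x1])/45,0,1);return M
O={n:obs(n) for n in C}
c0=onz("top",(405,223),.089);print(c0)
for use in (["top"],["side"],["top","side"]):
  def cost(p): return sum(np.abs(rend(n,case_pts(c0[0]+p[0]/1e3,c0[1]+p[1]/1e3,np.radians(p[2]),.089))-O[n]).sum() for n in use)
  b=min((minimize(cost,[0,0,a],method="Nelder-Mead",options=dict(initial_simplex=[[0,0,a],[5,0,a],[0,5,a],[0,0,a+8]])) for a in(-5,-15,-25)),key=lambda r:r.fun)
  print(use,b.x,b.fun,c0[:2]+b.x[:2]/1e3)
# stand
L=[um(x,y,10,340,195) for x,y in((125,133),(718,185),(706,418),(108,372))]
S=[onz("top",l,.042) for l in L];print("stand",np.array(S),np.mean(S,0))
print("stand side", [onz("side",um(x,y,5,300,290),.042) for x,y in((208,48),(62,113),(376,490),(538,398))])
E
```

```text
side cam [ 0.21815611 -0.48158083  0.62167907]
top cam [0.49390778 0.14130064 1.5114903 ]
mouth [0.54938461 0.19342925 0.17      ] [0.54841742 0.18934293 0.17      ]
[0.54996535 0.19330491 0.16742704] [ 0.08436431 -0.17519711 -0.16036682  0.01765054]
side 930
top 192
[ 0.57970127 -0.24936954  0.089     ]
['top'] [-0.56407671  0.32509221 -9.32512961] 30.698039215686272 [ 0.5791372  -0.24904445]
['side'] [ -0.29959713   0.04515346 -20.95197369] 70.37472766884531 [ 0.57940168 -0.24932439]
['top', 'side'] [ -0.23333716   0.10381717 -20.50698398] 113.69150326797386 [ 0.57946794 -0.24926572]
stand [[ 0.62718965 -0.10307998  0.042     ]
 [ 0.61247013 -0.28211894  0.042     ]
 [ 0.54265737 -0.27728392  0.042     ]
 [ 0.55593296 -0.09741765  0.042     ]] [ 0.58456253 -0.18997512  0.042     ]
stand side [array([ 0.6261162, -0.1029478,  0.042    ]), array([ 0.55719482, -0.0962164 ,  0.042     ]), array([ 0.54261014, -0.27535383,  0.042     ]), array([ 0.61107308, -0.28257656,  0.042     ])]
```

Run:
```python
from h import *
ims={n:cv2.imread(f"pics/{n}0.png").astype(float).mean(2) for n in C}
for n,(x0,y0,x1,y1) in {"top":(385,205,425,240),"side":(360,320,410,372)}.items():
    g=np.zeros((420,560));g[y0:y1,x0:x1]=np.clip((85-ims[n][y0:y1,x0:x1])/60,0,1)
    print(n)
    for yaw in range(-30,1,3):
        best=min((np.abs(rend(n,case_pts(.5795+dx/1e3,-.2493+dy/1e3,np.radians(yaw),.089))-g).sum(),dx,dy) for dx in(-4,-2,0,2,4) for dy in(-4,-2,0,2,4))
        print(yaw,best)
# overlay
t=cv2.imread("pics/top0.png");s=cv2.imread("pics/side0.png")
o=[]
for n,i,(x,y) in(("top",t,(380,200)),("side",s,(352,318))):
    c=cv2.resize(i[y:y+50,x:x+60],None,fx=10,fy=10,interpolation=cv2.INTER_CUBIC)
    for yaw,col in((-15,(0,255,0)),(-20,(0,0,255))):
        h=cv2.convexHull(((proj(n,case_pts(.5795,-.2493,np.radians(yaw),.089))+.5-[x,y])*10).astype(np.int32));cv2.polylines(c,[h],True,col)
    o.append(cv2.resize(c,(400,333)))
cv2.imwrite("pics/ov.png",np.hstack(o))
```

```text
top
-30 (np.float64(68.39575163398693), 0, 0)
-27 (np.float64(61.57941176470589), 0, 0)
-24 (np.float64(57.022549019607844), 0, 0)
-21 (np.float64(51.37156862745099), 0, 0)
-18 (np.float64(48.489869281045756), 0, 0)
-15 (np.float64(44.595751633986936), 0, 0)
-12 (np.float64(42.45065359477124), 0, 0)
-9 (np.float64(40.430392156862744), 0, 0)
-6 (np.float64(43.816013071895426), 0, 0)
-3 (np.float64(50.09640522875817), 0, 0)
0 (np.float64(57.449999999999996), -2, 0)
side
-30 (np.float64(159.0826797385621), 0, 0)
-27 (np.float64(136.5016339869281), 0, 0)
-24 (np.float64(112.41339869281047), 0, 0)
-21 (np.float64(97.03104575163398), 0, 0)
-18 (np.float64(104.5029411764706), 0, 0)
-15 (np.float64(117.5781045751634), 0, 0)
-12 (np.float64(133.37875816993463), 0, 0)
-9 (np.float64(148.7669934640523), 0, 0)
-6 (np.float64(164.98856209150327), 0, 0)
-3 (np.float64(183.47418300653598), 0, 0)
0 (np.float64(198.10228758169933), 0, 0)
```

View pics/ov.png

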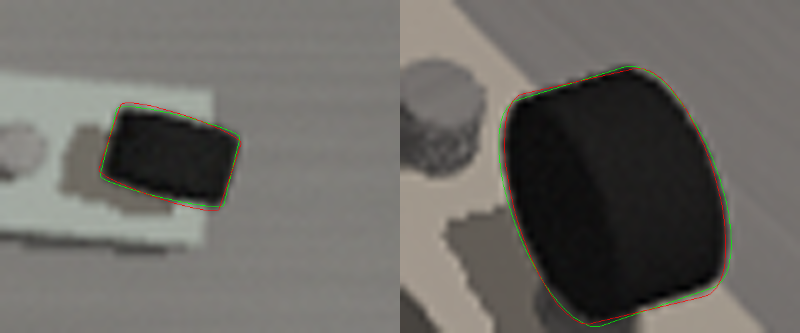

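Run:
```python
from h import *
a=np.radians(76.09);R=np.array([[-np.sin(a),np.cos(a),0],[np.cos(a),np.sin(a),0],[0,0,-1]])
p=np.array([.15,.607,.223]); print(R)
for t in([.45,.25,.26],[.5795,-.2493,.19]): print(t,R.T@(np.array(t)-p)*1e3)
```

```text
[[-0.97067454  0.24039746  0.        ]
 [ 0.24039746  0.97067454  0.        ]
 [ 0.          0.         -1.        ]]
[0.45, 0.25, 0.26] [-377.02425523 -274.41157221  -37.        ]
[0.5795, -0.2493, 0.19] [-622.75706023 -727.93789841   33.        ]
```

play_rows(
  fingers=[0,0,0,0,0,0,0,0,0,0,0,0,0,0,0,0,0,0,0,0],
  linear=[
    [-38,-27,-10],
    [-75,-55,-20],
    [-113,-82,-30],
    [-151,-110,-37],
    [-188,-137,-37],
    [-226,-165,-37],
    [-264,-192,-37],
    [-302,-219,-37],
    [-339,-247,-37],
    [-377,-274,-37],
    [-399,-316,-37],
    [-422,-357,-37],
    [-444,-398,-37],
    [-467,-440,-37],
    [-489,-481,-37],
    [-511,-522,-37],
    [-534,-563,-37],
    [-556,-605,-37],
    [-578,-646,-37],
    [-600,-687,-37],
  ],
  rot=[
    [0,0,5],
    [0,0,10],
    [0,0,15],
    [0,0,20],
    [0,0,25],
    [0,0,30],
    [0,0,35],
    [0,0,40],
    [0,0,45],
    [0,0,50],
    [0,0,55],
    [0,0,60],
    [0,0,65],
    [0,0,70],
    [0,0,75],
    [0,0,80],
    [0,0,85],
    [0,0,89],
    [0,0,92.6],
    [0,0,92.6],
  ],
)

```text
time_s: 2.1
position: [0.5674, -0.2062, 0.2591]
tcp_rot: [[0.286, 0.958, -0.001], [0.958, -0.286, 0.001], [0.0, -0.001, -1.0]]
force: [1.0, 0.2, -0.2]
opening: 0.999
```

play_rows(
  fingers=[0,0,0,0,0],
  linear=[
    [-20,12,0],
    [-40,24.5,30],
    [-40,24.5,70],
    [-40,24.5,70],
    [-40,24.5,70],
  ],
  rot=[
    [0,0,0],
    [0,0,0],
    [0,0,0],
    [0,0,0],
    [0,0,0],
  ],
)

```text
time_s: 2.6
position: [0.5789, -0.2492, 0.1889]
tcp_rot: [[0.284, 0.959, -0.002], [0.959, -0.284, 0.002], [0.001, -0.003, -1.0]]
force: [-0.6, -0.3, 0.3]
opening: 0.999
```

Run:
```python
from h import *
s=bot.read_state();print(s["position"],s["tcp_rot"],s["joint_positions"],s["force"])
t=capture("top");si=capture("side")
a=cv2.resize(t[170:270,350:450],(400,400),interpolation=2);b=cv2.resize(si[270:395,310:435],(400,400),interpolation=2)
cv2.imwrite("pics/hov.png",np.hstack([a,b])[:,:,::-1])
p=s["position"];print(proj("top",p),proj("side",p))
```

```text
[ 0.57891915 -0.24915267  0.18885473] [[ 0.28416782  0.95877131 -0.00249635]
 [ 0.95877399 -0.28416386  0.00182402]
 [ 0.00103945 -0.00291177 -0.99999522]] [-3.34337589e+01  3.28486061e+01  8.30765307e+01  9.33617388e-03
  6.42518075e+01 -1.69287939e+01] [-0.57042781 -0.30486395  0.32873687]
[[414.8983932  221.09245491]] [[392.96330248 303.99588549]]
```

View pics/hov.png

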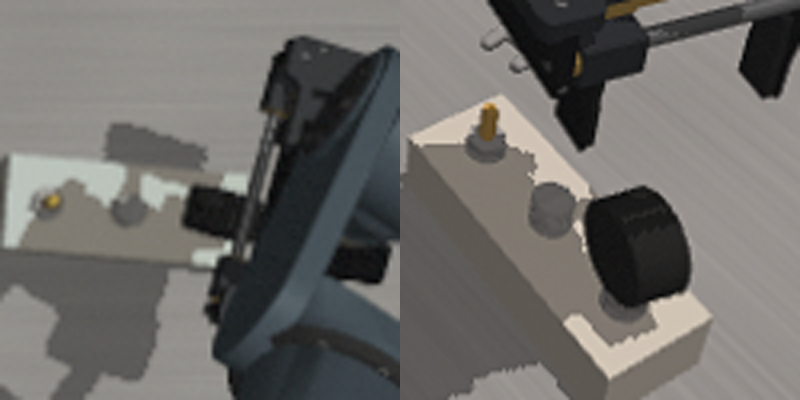

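play_rows(
  fingers=[0,0,0,0,0,0,0,255,255,255,255,255,255,255,255,255,255],
  linear=[
    [0,0,30],
    [0,0,60],
    [0,0,85],
    [0,0,105],
    [0,0,118],
    [0,0,118],
    [0,0,118],
    [0,0,118],
    [0,0,118],
    [0,0,118],
    [0,0,118],
    [0,0,118],
    [0,0,118],
    [0,0,118],
    [0,0,118],
    [0,0,118],
    [0,0,118],
  ],
  rot=[
    [0,0,0],
    [0,0,0],
    [0,0,0],
    [0,0,0],
    [0,0,0],
    [0,0,0],
    [0,0,0],
    [0,0,0],
    [0,0,0],
    [0,0,0],
    [0,0,0],
    [0,0,0],
    [0,0,0],
    [0,0,0],
    [0,0,0],
    [0,0,0],
    [0,0,0],
  ],
)

```text
time_s: 4.4
position: [0.5796, -0.2498, 0.0715]
tcp_rot: [[0.284, 0.959, 0.0], [0.959, -0.284, -0.0], [-0.0, 0.0, -1.0]]
force: [-0.6, -0.8, -0.9]
opening: 0.346
```

Run:
```python
from h import *
s=bot.read_state();print(s["position"],s["force"],s["moment"],s["opening"])
t=capture("top");si=capture("side")
a=cv2.resize(t[170:270,350:450],(400,400),interpolation=2);b=cv2.resize(si[270:395,310:435],(400,400),interpolation=2)
cv2.imwrite("pics/gr.png",np.hstack([a,b])[:,:,::-1])
```

```text
[ 0.57962704 -0.2498015   0.07147838] [-0.6325017  -0.79153279 -0.9046644 ] [-0.12216446 -0.00512218  0.01630411] 0.3457733224275242
```

View pics/gr.png

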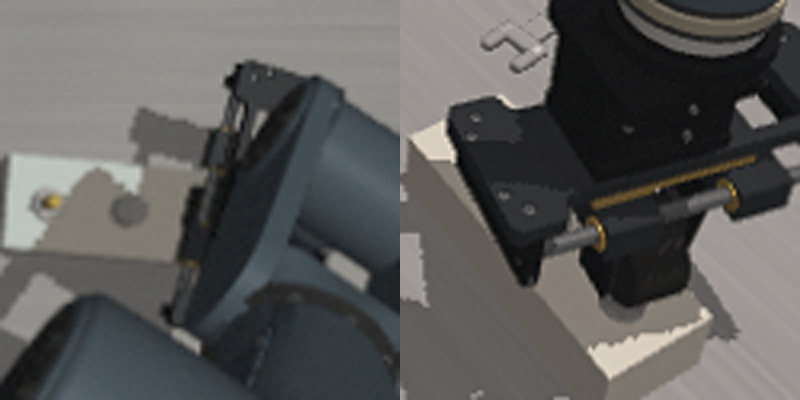

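play_rows(
  fingers=[255,255,255,255,255,255,255,255,255,255,255,255,255,255,255,255,255,255,255,255],
  linear=[
    [0,0,-8],
    [0,0,-20],
    [0,0,-40],
    [0,0,-70],
    [0,0,-105],
    [0,0,-140],
    [10,-4,-175],
    [30,-11,-205],
    [60,-22,-225],
    [95,-35,-230],
    [130,-48,-230],
    [165,-61,-230],
    [200,-74,-230],
    [235,-87,-230],
    [270,-100,-230],
    [305,-113,-230],
    [335,-124,-230],
    [365,-135,-230],
    [390,-145,-230],
    [405,-150,-230],
  ],
  rot=[
    [0,0,0],
    [0,0,0],
    [0,0,0],
    [0,0,0],
    [0,0,0],
    [0,0,0],
    [0,0,0],
    [0,0,0],
    [0,0,0],
    [0,0,0],
    [0,0,0],
    [0,0,0],
    [0,0,0],
    [0,0,0],
    [0,0,0],
    [0,0,0],
    [0,0,0],
    [0,0,0],
    [0,0,0],
    [0,0,0],
  ],
)

```text
time_s: 6.5
position: [0.5498, 0.1832, 0.3024]
tcp_rot: [[0.282, 0.959, -0.0], [0.959, -0.282, 0.0], [0.0, -0.0, -1.0]]
force: [-0.3, -0.5, -2.8]
opening: 0.345
```

play_rows(
  fingers=[255,255,255,255,255,255],
  linear=[
    [6,-3,0],
    [10,-4.5,10],
    [10,-4.5,25],
    [10,-4.5,35],
    [10,-4.5,35],
    [10,-4.5,35],
  ],
  rot=[
    [0,0,0],
    [0,0,0],
    [0,0,0],
    [0,0,0],
    [0,0,0],
    [0,0,0],
  ],
)

```text
time_s: 7.1
position: [0.5495, 0.1913, 0.2662]
tcp_rot: [[0.285, 0.958, -0.001], [0.958, -0.285, -0.0], [-0.001, -0.001, -1.0]]
force: [0.4, -0.3, -2.1]
opening: 0.342
```

```bash
cat > look.py <<'E'
from h import *
import sys
s=bot.read_state();print(s["time_s"],s["position"],s["tcp_rot"][:,2],s["force"],s["moment"],s["opening"])
t=capture("top");si=capture("side")
n=sys.argv[1]
cv2.imwrite(f"pics/{n}_s.png",cv2.resize(si[120:270,150:350],(800,600),interpolation=cv2.INTER_CUBIC)[:,:,::-1])
cv2.imwrite(f"pics/{n}_t.png",cv2.resize(t[190:290,190:320],(780,600),interpolation=cv2.INTER_CUBIC)[:,:,::-1])
E
python3 look.py a
```

```text
7.1 [0.54953884 0.19128133 0.26621738] [-7.48846595e-04 -3.19290205e-04 -9.99999669e-01] [ 0.36502496 -0.33679436 -2.07287709] [-0.08595043  0.0982498  -0.04198137] 0.34236014903241696
```

View pics/a_s.png

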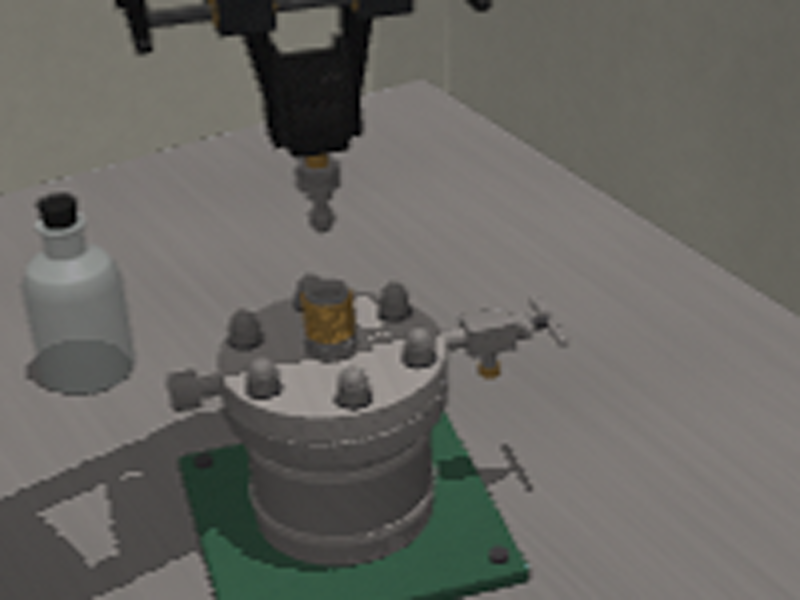

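View pics/a_t.png

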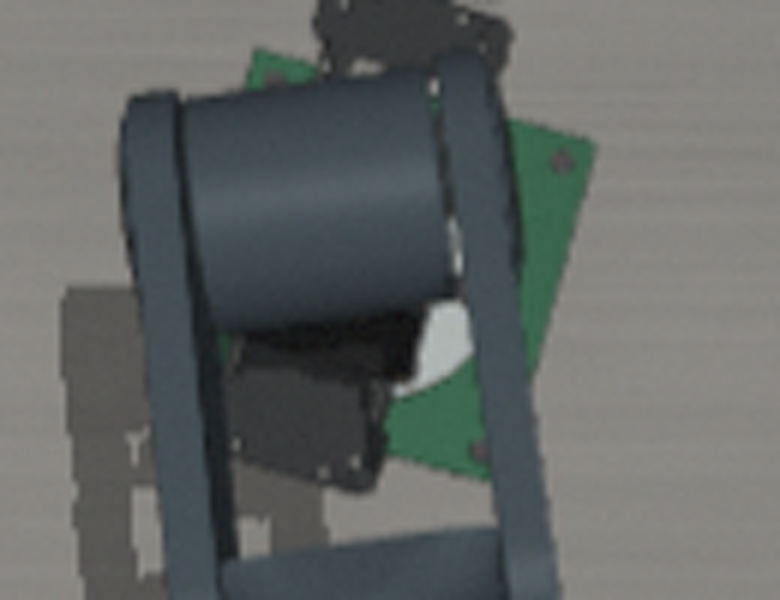

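Run:
```python
from h import *
f=lambda p:(proj("side",p)[0]+.5-[150,120])*4-.5
x,y=.5495,.1913
for z in(.2087,.2367,.17,.13): print(z,f([x,y,z]))
print(f([.5494,.1934,.17]),f([.5484,.1893,.17]))
```

```text
0.2087 [323.24331808 232.6038545 ]
0.2367 [319.37020096 186.83947159]
0.17 [328.37379776 293.14281325]
0.13 [333.42195739 352.61933627]
[326.41459077 291.59880708] [328.3667307  295.25644241]
```

Run:
```python
from h import *
si=capture("side")
cv2.imwrite("pics/b_s.png",cv2.resize(si[155:215,205:265],(720,720)[:2],interpolation=cv2.INTER_CUBIC)[:600,:,::-1])
```

```text
(no output)
```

View pics/b_s.png

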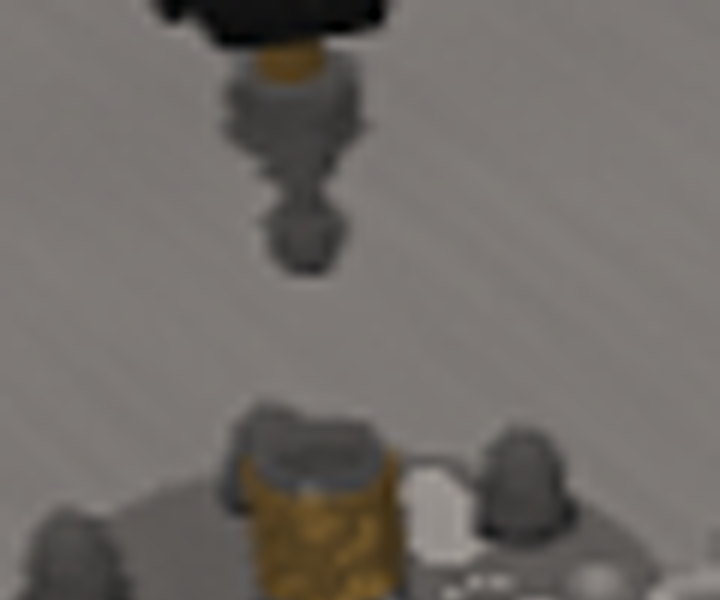

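play_rows(
  fingers=[255,255,255,255,255],
  linear=[
    [0,0,12],
    [0,0,24],
    [0,0,34],
    [0,0,34],
    [0,0,34],
  ],
  rot=[
    [0,0,0],
    [0,0,0],
    [0,0,0],
    [0,0,0],
    [0,0,0],
  ],
)

```text
time_s: 7.75
position: [0.5491, 0.1921, 0.2319]
tcp_rot: [[0.284, 0.959, -0.001], [0.959, -0.284, -0.0], [-0.001, -0.001, -1.0]]
force: [0.8, 0.2, -1.9]
opening: 0.342
```

Run:
```python
from h import *
s=bot.read_state();print(s["time_s"],s["position"],s["tcp_rot"][:,2],s["force"],s["moment"],s["opening"])
si=capture("side")
cv2.imwrite("pics/c_s.png",cv2.resize(si[155:215,205:265],(720,720)[:2],interpolation=cv2.INTER_CUBIC)[:600,:,::-1])
```

```text
7.75 [0.54913735 0.19205619 0.23187564] [-1.29150272e-03 -1.65469111e-04 -9.99999152e-01] [ 0.78076965  0.24829078 -1.87223343] [-8.55978740e-02  8.46755783e-02 -6.00959723e-05] 0.34177739720057354
```

View pics/c_s.png

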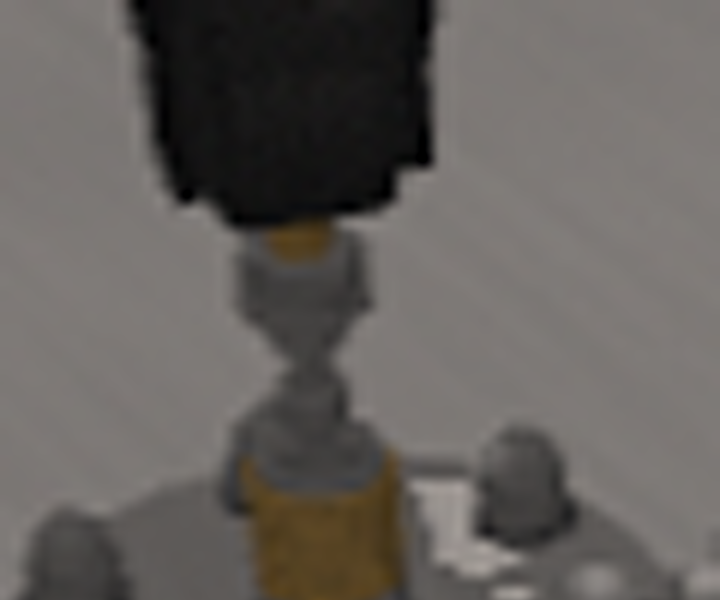

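play_rows(
  fingers=[255,255,255,255,255,255,255,255],
  linear=[
    [-0.3,0.5,0],
    [-0.5,1,2],
    [-0.5,1,4],
    [-0.5,1,6],
    [-0.5,1,8],
    [-0.5,1,10],
    [-0.5,1,10],
    [-0.5,1,10],
  ],
  rot=[
    [0,0,0],
    [0,0,0],
    [0,0,0],
    [0,0,0],
    [0,0,0],
    [0,0,0],
    [0,0,0],
    [0,0,0],
  ],
)

```text
time_s: 8.6
position: [0.5502, 0.1913, 0.2225]
tcp_rot: [[0.284, 0.959, -0.0], [0.959, -0.284, -0.0], [-0.0, -0.0, -1.0]]
force: [0.2, 0.3, -1.8]
opening: 0.34
```

Run:
```python
from h import *
s=bot.read_state();print(s["time_s"],s["position"],s["tcp_rot"][:,2],s["force"],s["moment"],s["opening"])
si=capture("side")
cv2.imwrite("pics/d_s.png",cv2.resize(si[155:215,205:265],(720,720)[:2],interpolation=cv2.INTER_CUBIC)[:600,:,::-1])
```

```text
8.6 [0.55018921 0.19126921 0.222462  ] [-1.66948150e-04 -3.00697167e-06 -9.99999986e-01] [ 0.23737983  0.32761169 -1.78762629] [-0.132012    0.01853071 -0.05307876] 0.34007667405912656
```

View pics/d_s.png

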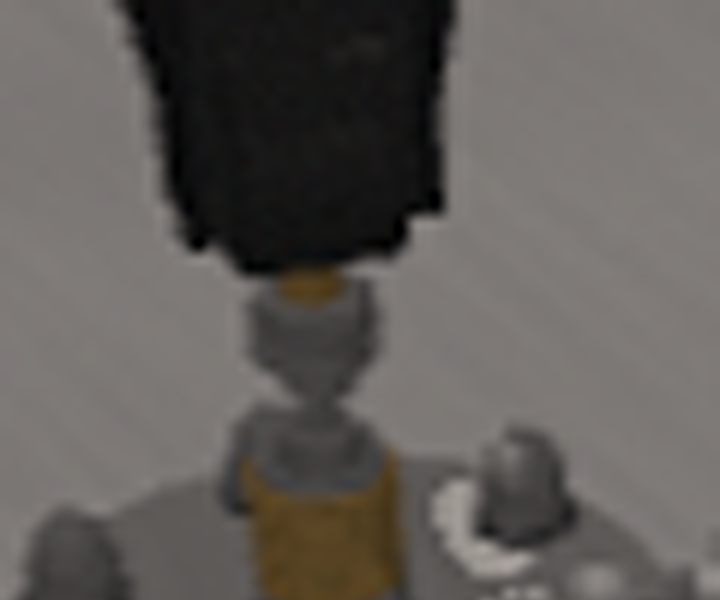

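play_rows(
  fingers=[255,255,255,255,255,255],
  linear=[
    [0,0,1],
    [0,0,2],
    [0,0,3],
    [0,0,4],
    [0,0,5],
    [0,0,5],
  ],
  rot=[
    [0,0,0],
    [0,0,0],
    [0,0,0],
    [0,0,0],
    [0,0,0],
    [0,0,0],
  ],
)

```text
time_s: 9.25
position: [0.5502, 0.1921, 0.2174]
tcp_rot: [[0.284, 0.959, 0.0], [0.959, -0.284, 0.002], [0.002, -0.0, -1.0]]
force: [-1.1, 4.0, 0.3]
opening: 0.343
```

play_rows(
  fingers=[255,255,255,255],
  linear=[
    [0.6,-0.3,0],
    [1.2,-0.6,0],
    [1.2,-0.6,0],
    [1.2,-0.6,0],
  ],
  rot=[
    [0,0,0],
    [0,0,0],
    [0,0,0],
    [0,0,0],
  ],
)

```text
time_s: 9.65
position: [0.5501, 0.1923, 0.2174]
tcp_rot: [[0.284, 0.959, 0.0], [0.959, -0.284, -0.001], [-0.0, 0.0, -1.0]]
force: [0.4, 1.1, -2.1]
opening: 0.339
```

play_rows(
  fingers=[255,255,255,255,255,255],
  linear=[
    [0.2,0,1],
    [0.2,0,2],
    [0.2,0,3],
    [0.2,0,4],
    [0.2,0,5],
    [0.2,0,5],
  ],
  rot=[
    [0,0,0],
    [0,0,0],
    [0,0,0],
    [0,0,0],
    [0,0,0],
    [0,0,0],
  ],
)

```text
time_s: 10.25
position: [0.5502, 0.1927, 0.2135]
tcp_rot: [[0.284, 0.959, 0.001], [0.959, -0.284, -0.0], [0.0, 0.001, -1.0]]
force: [-0.6, 0.5, 4.5]
opening: 0.344
```

play_rows(
  fingers=[255,255,255,255,255,255],
  linear=[
    [0,0,1],
    [0,0,2],
    [0,0,3],
    [0,0,4],
    [0,0,5],
    [0,0,5],
  ],
  rot=[
    [0,0,0],
    [0,0,0],
    [0,0,0],
    [0,0,0],
    [0,0,0],
    [0,0,0],
  ],
)

```text
time_s: 10.85
position: [0.5503, 0.1925, 0.2073]
tcp_rot: [[0.284, 0.959, 0.001], [0.959, -0.284, -0.0], [-0.0, 0.001, -1.0]]
force: [1.5, 0.8, -1.4]
opening: 0.339
```

play_rows(
  fingers=[255,255,255,255,255,255],
  linear=[
    [0,0,1],
    [0,0,2],
    [0,0,3],
    [0,0,4],
    [0,0,5],
    [0,0,5],
  ],
  rot=[
    [0,0,0],
    [0,0,0],
    [0,0,0],
    [0,0,0],
    [0,0,0],
    [0,0,0],
  ],
)

```text
time_s: 11.45
position: [0.5497, 0.1927, 0.2018]
tcp_rot: [[0.284, 0.959, -0.001], [0.959, -0.284, -0.0], [-0.0, -0.001, -1.0]]
force: [0.9, 0.4, -3.2]
opening: 0.338
```

play_rows(
  fingers=[255,255,255,255,255],
  linear=[
    [0,0,0.5],
    [0,0,1],
    [0,0,1.5],
    [0,0,2],
    [0,0,2],
  ],
  rot=[
    [0,0,0],
    [0,0,0],
    [0,0,0],
    [0,0,0],
    [0,0,0],
  ],
)

```text
time_s: 11.95
position: [0.5499, 0.1927, 0.2005]
tcp_rot: [[0.284, 0.959, -0.0], [0.959, -0.284, -0.0], [-0.0, -0.0, -1.0]]
force: [-0.2, -0.8, -1.4]
opening: 0.344
```

play_rows(
  fingers=[255,255,255,255,255],
  linear=[
    [0,0,0.5],
    [0,0,1],
    [0,0,1.5],
    [0,0,2],
    [0,0,2],
  ],
  rot=[
    [0,0,0],
    [0,0,0],
    [0,0,0],
    [0,0,0],
    [0,0,0],
  ],
)

```text
time_s: 12.45
position: [0.55, 0.1928, 0.1994]
tcp_rot: [[0.284, 0.959, 0.0], [0.959, -0.284, -0.0], [0.0, 0.0, -1.0]]
force: [-2.2, 0.3, 5.7]
opening: 0.342
```

play_rows(
  fingers=[255,255,255,255,255,255],
  linear=[
    [0,0,0.5],
    [0,0,1],
    [0,0,1],
    [0,0,1],
    [0,0,1],
    [0,0,1],
  ],
  rot=[
    [0,0,0],
    [0,0,0],
    [0,0,0],
    [0,0,0],
    [0,0,0],
    [0,0,0],
  ],
)

```text
time_s: 13.05
position: [0.55, 0.1928, 0.1994]
tcp_rot: [[0.284, 0.959, 0.001], [0.959, -0.284, -0.0], [0.0, 0.001, -1.0]]
force: [-4.2, -0.5, 9.8]
opening: 0.34
```

Run:
```python
from h import *
s=bot.read_state();print(s["time_s"],s["position"],s["tcp_rot"][:,2],s["force"],s["moment"],s["opening"])
si=capture("side")
cv2.imwrite("pics/e_s.png",cv2.resize(si[155:215,205:265],(720,720)[:2],interpolation=cv2.INTER_CUBIC)[:600,:,::-1])
```

```text
13.05 [0.55004602 0.19281904 0.19937026] [ 9.26740692e-04 -3.31875806e-06 -9.99999571e-01] [-4.15287824 -0.5085262   9.83076899] [-0.30070343  0.81314613 -0.02747025] 0.3403692693960695
```

View pics/e_s.png

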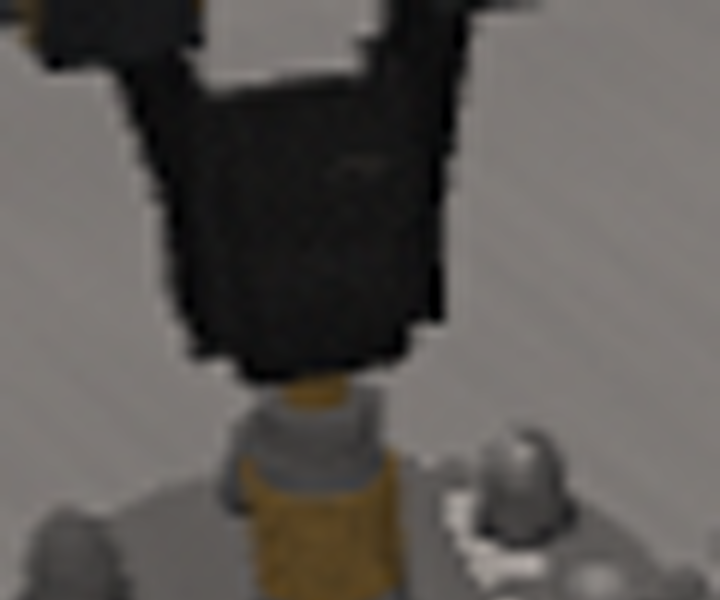

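play_rows(
  fingers=[255,255,255,255,255,255,255,255],
  linear=[
    [0,0,-1],
    [0,0,-2],
    [-0.1,-0.3,-3],
    [-0.1,-0.5,-4],
    [-0.1,-0.5,-4.7],
    [-0.1,-0.5,-5.3],
    [-0.1,-0.5,-5.3],
    [-0.1,-0.5,-5.3],
  ],
  rot=[
    [0,0,0],
    [0,0,0],
    [0,0,0],
    [0,0,0],
    [0,0,0],
    [0,0,0],
    [0,0,0],
    [0,0,0],
  ],
)

```text
time_s: 13.9
position: [0.5495, 0.1928, 0.2022]
tcp_rot: [[0.284, 0.959, -0.0], [0.959, -0.284, 0.0], [-0.0, -0.0, -1.0]]
force: [2.4, 0.1, -7.6]
opening: 0.339
```

play_rows(
  fingers=[255,255,255,255,255],
  linear=[
    [0,-0.1,-0.4],
    [0,-0.2,-0.8],
    [0,-0.2,-1.2],
    [0,-0.2,-1.2],
    [0,-0.2,-1.2],
  ],
  rot=[
    [0,0,0],
    [0,0,0],
    [0,0,0],
    [0,0,0],
    [0,0,0],
  ],
)

```text
time_s: 14.4
position: [0.5494, 0.1928, 0.2027]
tcp_rot: [[0.284, 0.959, -0.0], [0.959, -0.284, -0.0], [-0.0, -0.0, -1.0]]
force: [5.0, 0.7, -17.7]
opening: 0.343
```

play_rows(
  fingers=[255,255,255,255,255,255,255,255,255,255,255,255,255,255],
  linear=[
    [0,0.4,0],
    [0,0.5,0],
    [0,0.5,0],
    [0,0.5,0],
    [0,0.5,0],
    [0,0.5,0],
    [0,0.5,0],
    [0,0.5,0],
    [0,0.5,0],
    [0,0.5,0],
    [0,0.5,0],
    [0,0.5,0],
    [0,0.5,0],
    [0,0.5,0],
  ],
  rot=[
    [0,0,0],
    [0,0,0],
    [0,0,0],
    [0,0,0],
    [0,0,0],
    [0,0,0],
    [0,0,0],
    [0,0,0],
    [0,0,0],
    [0,0,0],
    [0,0,0],
    [0,0,0],
    [0,0,0],
    [0,0,0],
  ],
)

```text
time_s: 15.8
position: [0.5495, 0.1928, 0.2028]
tcp_rot: [[0.284, 0.959, -0.001], [0.959, -0.284, 0.0], [-0.0, -0.001, -1.0]]
force: [4.6, 1.5, -20.3]
opening: 0.346
```

Run:
```python
from h import *
for i in range(3):
    s=bot.read_state();print(s["time_s"],s["position"],s["force"],s["moment"],s["opening"])
    si=capture("side")
cv2.imwrite("pics/f_s.png",cv2.resize(si[155:215,205:265],(720,720)[:2],interpolation=cv2.INTER_CUBIC)[:600,:,::-1])
s=bot.read_state();print(s["force"])
```

```text
15.8 [0.54950384 0.19278706 0.202834  ] [  4.62289474   1.51986553 -20.31223885] [ 0.18958193 -1.12286527  0.00117944] 0.3459421727815538
15.85 [0.54949189 0.19277431 0.20279014] [  4.5332189    1.87325055 -21.87219273] [ 0.23122564 -1.15085677 -0.04742879] 0.3471112945656218
15.9 [0.5494929  0.19280069 0.20282163] [  3.30336048   1.07731499 -20.4130768 ] [ 0.25293395 -1.19689627  0.01914546] 0.3422944941124234
[  5.09486131  -0.03874935 -20.81827088]
```

View pics/f_s.png

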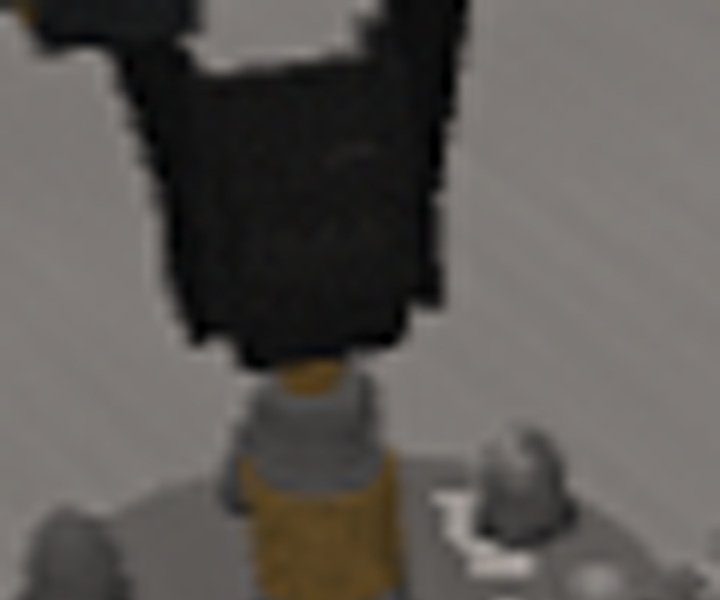

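The tug held: measured about −18 to −22 N at the wrist, of which about 2 N is the gauge's weight. The collar stayed about 3 mm above its home position. Next I'll lower and release.

play_rows(
  fingers=[255,255,255,255,255,255,0,0,0,0,0,0,0,0],
  linear=[
    [0,0,0.7],
    [0,0,1.4],
    [0,0,2.1],
    [0,0,2.8],
    [0,0,3.3],
    [0,0,3.3],
    [0,0,3.3],
    [0,0,3.3],
    [0,0,3.3],
    [0,0,3.3],
    [0,0,3.3],
    [0,0,3.3],
    [0,0,3.3],
    [0,0,3.3],
  ],
  rot=[
    [0,0,0],
    [0,0,0],
    [0,0,0],
    [0,0,0],
    [0,0,0],
    [0,0,0],
    [0,0,0],
    [0,0,0],
    [0,0,0],
    [0,0,0],
    [0,0,0],
    [0,0,0],
    [0,0,0],
    [0,0,0],
  ],
)

```text
time_s: 17.35
position: [0.5498, 0.1927, 0.2007]
tcp_rot: [[0.284, 0.959, -0.0], [0.959, -0.284, -0.0], [-0.0, -0.0, -1.0]]
force: [-0.6, -0.4, -0.0]
opening: 0.957
```

```bash
python3 look.py g
```

```text
17.35 [0.54980093 0.19271128 0.20066054] [-1.73274317e-04 -5.41221667e-05 -9.99999984e-01] [-0.5941198  -0.41981158 -0.01827319] [-0.13947348  0.02570375 -0.05710421] 0.9566838215816365
```

View pics/g_s.png

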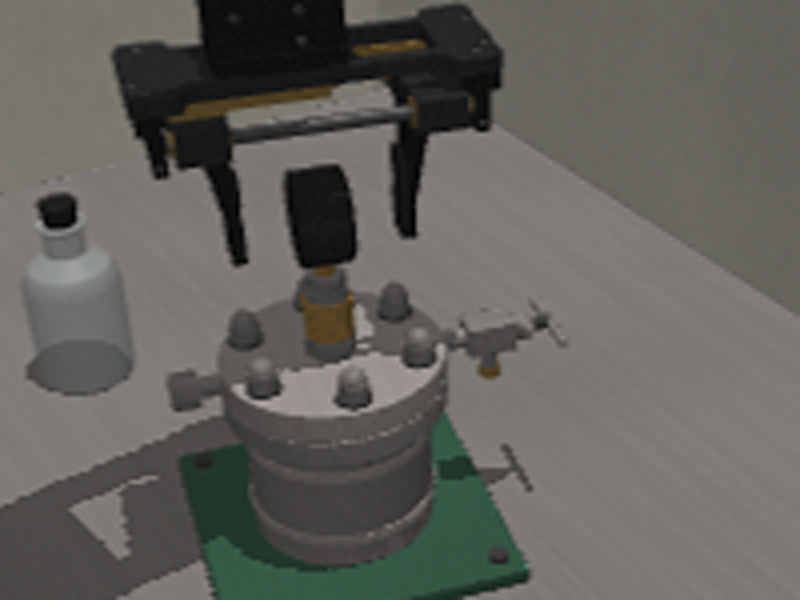

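The gauge stands upright and released in the coupling, and both fingers are clear of the case. Now I'll retreat upward.

play_rows(
  fingers=[0,0,0,0,0,0,0,0],
  linear=[
    [0,0,-10],
    [0,0,-30],
    [0,0,-55],
    [0,0,-80],
    [0,0,-100],
    [0,0,-110],
    [0,0,-110],
    [0,0,-110],
  ],
  rot=[
    [0,0,0],
    [0,0,0],
    [0,0,0],
    [0,0,0],
    [0,0,0],
    [0,0,0],
    [0,0,0],
    [0,0,0],
  ],
)

```text
time_s: 18.25
position: [0.5493, 0.1927, 0.3102]
tcp_rot: [[0.284, 0.959, -0.001], [0.959, -0.284, -0.0], [-0.001, -0.001, -1.0]]
force: [0.3, 0.6, -0.9]
opening: 1.001
```

```bash
python3 look.py i
python3 - <<'E'
from h import *
f=lambda p:(proj("side",p)[0]+.5-[150,120])*4-.5
for z in (.17,.217,.244): print(z,f([.5499,.1927,z]))
E
```

```text
18.25 [0.54930055 0.19265888 0.31020426] [-1.13609382e-03 -2.03568412e-04 -9.99999334e-01] [ 0.2522532   0.63682646 -0.89307823] [-0.129645    0.03388978 -0.02458716] 1.0006477369489775
0.17 [327.79876446 291.86510805]
0.217 [321.52550296 217.99832954]
0.244 [317.74765463 173.44725799]
```

View pics/i_s.png

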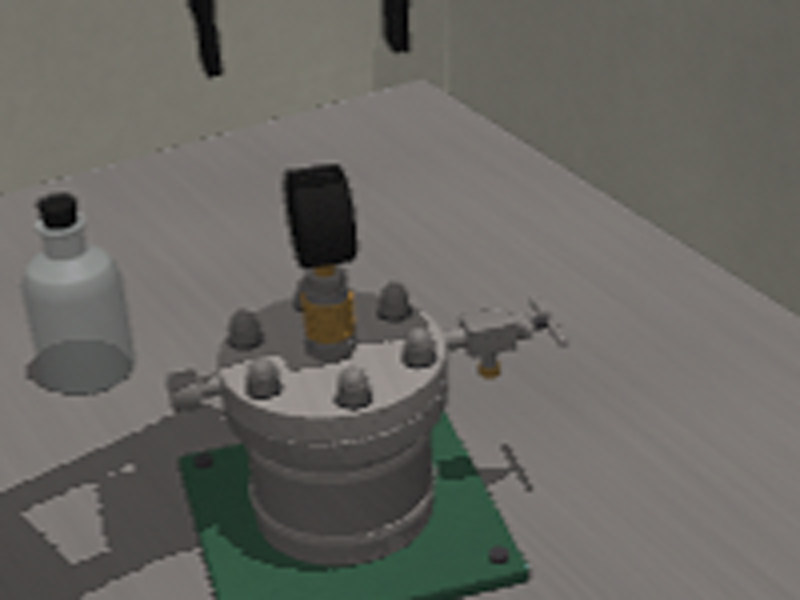

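The gauge stays upright: its case centre is at about (321,216), against a predicted (321.5,218) when home. The gripper is well clear, so I'll hand in.

```bash
python3 -c "
from rig import bot
print(bot.hand_in())"
```

```text
the job is handed in; nothing more can be done
None
```

I moved the gauge from the stand to the reactor's coupling, pressed it home, tugged it to prove the lock, released it and handed the job in at about 18 s. The hand-in reports no verdict, so what follows is from my own readings.

- **Insertion:** The nipple touched the bore wall once with about 4 N of side force, so I shifted the gauge about 1 mm before going on. The ball resistance read about 6.5 N. The shoulder seated at a TCP height of 0.1994 m against a predicted 0.1995 m, with about 12 N of downward push.
- **Tug:** The gauge moved up about 3 mm and then held for over 1.5 s. The wrist force was 18 N, creeping to about 22 N. Less the gauge's weight of about 2 N, the lock carried about 16 to 20 N, which is above the 15 N asked for but below the 25 N limit. There was also about 5 N of side force while I tugged.
- **End state:** In the last side picture the gauge is upright in the coupling, its case within about half a pixel of where it should be. The gripper is open and about 60 mm above it. The bottle has not moved. I took no last picture of the stand fittings or the spanner; nothing in the moves or the earlier pictures suggests they were touched.

**Disagreement:** The two cameras differed by about 4 mm on where the mouth was. I settled that with the force readings as the nipple went in.

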